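# Gauge the clear block, then peel off a packing tray for it

### The job

The clear plastic block on the comparator stand is ready to be packed: press the red button of the gauge down until its foot rests on the block, keep it there about a second for a reading, and let it spring back up. Then fetch a tray for it: the nested trays cling together, so take the pale blue top one by its thumb tab and lift that corner first, peeling it free while the opposite corner is still down and the white trays beneath stay on the bench. Finish still holding the tray in the gripper, level and well clear above the middle of the dark green packing mat, without disturbing the block, the brush, the jar or the wax bar.

Things in the scene. Friction and masses are not known exactly. Their poses are not given: they have to be found in the camera images.
- gauge: Fixed comparator stand: dark grey base 170 x 110 x 24 mm, round steel anvil 68 mm across (top 33 mm above the bench), steel column behind it (at x = +92 mm, top 209 mm up), arm with a round dial (58 mm across, centre 155 mm up, face to -x). Origin on the bench below the plunger axis and the anvil's centre; x points to the column, z up.
- gauge_plunger (a joint): Travel of the sprung vertical plunger in m: 0 up at rest, grows downward, hard stop at 0.035. At rest its foot hangs 65 mm above the anvil, so it meets the 40 mm block at 0.025; press a few mm beyond that. It takes about 2 N to start, 5 N at contact, 9 N at the stop; let go, it springs back to 0.
- gauge_button (a point): Centre of the top face of the red press button on top of the plunger (30 mm across, 12 mm thick); 232 mm above the bench at rest; moves down with the plunger.
- gauge_foot: Flat steel measuring foot under the plunger, 26 mm across, 6 mm thick. Rides down with the plunger and telescopes up into it by up to 14 mm on a light measuring spring (1 N rising to about 3.5 N) once it rests on the part, so pressing the plunger on past contact is harmless. Origin at the centre of its underside; z up.
- block: Clear machined block 60 x 46 x 40 mm (x, y, z) with two 11 mm bores, 0.13 kg, lying loose on the anvil under the foot. Origin at the centre of its underside.
- tray: Top tray of the stack: pale blue, formed, rigid, loose, 60 to 95 g; rim 120 x 160 mm (x, y), 30 mm deep, hollow rim 12 mm wide with a 12 mm skirt. Its thumb tab sticks out diagonally at the (-x, +y) corner. Origin at the centre of its underside, rim top 30 mm above it; z up.
- tray_tab (a point): Grip point amid the pale blue tray's thumb tab, at (-77, +97, +24) mm in the tray's frame. The tab is 26 mm wide, 12 mm thick (6 mm above and below this point), runs along the tray's diagonal (-1, +1) and reaches 14 mm beyond this point. Pinch it from above across its two sides; nothing lies below it down to the bench, 90 mm.
- tray_far (a point): Lower edge of the tray's rim at the corner diagonally across from the tab, in the tray's frame at (+60, -80, +18) mm: the corner about which the tray tips as it is peeled.
- stack: The six white nested trays below, loose, one piece, 0.5 kg, rim 120 x 160 mm, rim top 90 mm up, turned the other way: their tabs are at the (+x, -y) corner. Origin at the underside's centre, axes as the tray's, tray origin 72 mm above it. Four nubs near the corners grip the top tray's skirt with 1 to 2 N each and let go once it is 6 to 8 mm up there: lift one corner first.
- mat: Dark green rubber packing mat lying flat on the bench, fixed, 160 x 200 x 3 mm. Origin at the centre of its underside.
- brush: Bystander: flat brush with a green handle lying on the bench, about 150 mm long along its x axis, 28 mm wide, 18 mm high. Origin near its middle, at its underside.
- polish: Bystander: teal jar with a black cap, 44 mm across, 95 mm tall, standing. Origin at the centre of its underside.
- wax: Bystander: yellowish wax bar 70 x 45 x 40 mm. Origin at the centre of its underside.

How it is judged:
By the outcome, as a careful person would: the job done as asked, in the order asked, and still so for the second after the job is handed in, while the arm keeps its last pose, push and grip.
It also fails if it takes over 67 s, if anything falls off the work surface, if the arm or the gripper's body presses on something with over 40 N, if the wrist force passes 120 N, or if a joint passes its speed limit or range.

### The arm

A 7-joint arm with a two-finger parallel gripper is mounted at the origin on the work surface. World frame = base frame: x ahead of the robot, y to its left, z up, the work surface at z = 0. Lengths are in m, angles in degrees, forces in N, time in s.
With the tool pointing down it reaches from about 0.425 to 0.875 m from the base axis. Payload 4.7 kg.
Tool frame: the origin (TCP) lies midway between the tips of the shut fingers; the grasp point (between the pads) lies 19 mm behind it (env.grip_point_offset is the distance from the TCP to the grasp point, in m); z points along the fingers, y is the line along which they close (so a half turn about z gives the same grasp; the last joint's range is limited). The gripper opens to 87 mm and grips with 3 to 60 N. Pads are 19 mm wide; open, the fingers measure 117 mm over their backs; the gripper's body (75 mm by 190 mm) begins 51 mm behind the grasp point.
Start: joints at [76.897, 18.392, -4.016, 83.108, 1.295, 78.541, -3.26], TCP at [0.156, -0.631, 0.201] pointing down, gripper open.
Joint ranges: [-163.93, 163.93], [-17.29, 119.83], [-79.2, 71.16], [3.27, 140.29], [-89.18, 269.18], [5.43, 117.66], [-154.24, 154.24]. Speed limits (degrees/s): [147.25, 147.25, 180, 180, 180, 180, 180].

### API

Orientations are given as [roll, pitch, yaw] about the fixed x, y, z axes, in that order (R = Rz(yaw) Ry(pitch) Rx(roll)).
In Python, from cell import env gives the robot as it stands.
- The arm moves only by the shell command python3 -m jog 'ROWS' [FORCE]. ROWS is JSON, a list of rows, each a list of 7 numbers: the shift along the tool's x, y, z in m, then the turn, a rotation vector about the tool's x, y, z in rad, then the finger opening in m, from 0 to 0.087. A call has 1 to 12 rows; each row shifts and turns the commanded pose from where the row before left it, along the tool's axes as they then stand; what a row does not reach is not made up. A row lasts 1/12 s, in which the tool goes at most 41.7 mm and 7.16 degrees, less where a joint would pass 70% of its speed; a pose out of reach is approached as far as the arm can. A call is refused whole if a number of a shift passes 0.0417 or a number of a turn 0.125, either way. A call with a gripper value outside its range is refused whole. The fingers move at their own pace and stop on an object; FORCE is the grip in N (left out, the last holds). Time passes only in rows, so rows that do not move let the fingers close. It gives the time, the measured TCP pose, the force, the opening and the grip force at its end, in the units of the state.
- env.get_obs(): the state, without advancing time (a new reading comes with each control period).
- env.read_camera(name): name is "scene" or "top"; returns the picture (384x512x3 uint8, blue, green, red); there is no depth.
- env.get_calibration(name): a dict with "fov_y" (degrees; the focal length in pixels is half the picture's height over the tangent of half this angle, whatever the lens; pixels are square), "cx", "cy" (the principal point, pixels), "pose" (4x4, takes a point from camera to world coordinates). Camera axes: x right, y up, looking along -z (the intrinsics and any distortion apply to the point x, -y, -z); pixel columns grow to the right and rows downward; lengths in m; the calibration is good to about 2 mm. A picture is of the moment at which its call begins. get_calibration takes no time and is no camera call.
- env.sign_off(): hands the job in; it is judged then, once.
The state is a dict: "time_s": time; "qpos": joint angles; "joint_velocities": joint speeds; "effort": joint torques, N m; "tool_pos": TCP position; "tool_rot": TCP orientation; "force": force on the tool from outside, world axes, zero at the start; "wrist_torque": the same for the moment, N m; "grip_width": finger opening in m; "grasp_force": force on a finger pad.
Only numpy, scipy, OpenCV 4.12 (cv2) and the standard library are available. Lean on these libraries where they do the work, as an engineer would, in place of code of your own. Each camera call takes 0.05 s, during which the arm holds its last target. There are 200 camera calls.

## Working session

There is one attempt and no reset: what is moved stays moved. The work goes in short steps, Python scripts to look and compute and a shell command to move; the robot and the scene stay as the last step left them, time stands still between calls to the robot, and variables do not carry over. Pictures are saved under pics/ and viewed, at most 10 in all, crops included, and the job is handed in when it is done.

```bash
ls; mkdir -p pics
python3 - <<'E'
from cell import env
import cv2,numpy as np
for n in("scene","top"):
    cv2.imwrite(f"pics/{n}0.png",env.read_camera(n))
    c=env.get_calibration(n);print(n,{k:(np.round(v,4).tolist() if k=="pose" else v) for k,v in c.items()})
print(env.get_obs())
E
```

```text
pics
scene {'fov_y': 54.00650323048694, 'cx': 258.27970916562015, 'cy': 193.1302961300119, 'pose': [[0.5804, -0.4844, 0.6546, 1.2912], [0.8142, 0.334, -0.4748, -0.5238], [0.0114, 0.8086, 0.5883, 0.7803], [0.0, 0.0, 0.0, 1.0]]}
top {'fov_y': 47.84083149672432, 'cx': 252.97928574790703, 'cy': 193.18146375696935, 'pose': [[-0.0443, 0.976, -0.2133, 0.3016], [-0.999, -0.0419, 0.0156, 0.0042], [0.0063, 0.2138, 0.9769, 1.5477], [0.0, 0.0, 0.0, 1.0]]}
{'time_s': 0.1, 'qpos': array([76.89643402, 18.43394041, -4.0163518 , 83.17080124,  1.29484759,
       78.53967022, -3.26186177]), 'joint_velocities': array([-0.04740875, -0.1157071 , -0.0266319 , -0.12832407, -0.02070268,
       -0.03197231,  0.04692757]), 'effort': array([-4.65205339e-04, -4.92572558e+01, -4.05943561e-01, -3.13398528e+01,
       -6.40379847e-02,  3.95157037e-02,  4.81832558e-05]), 'tool_pos': array([ 0.1561016 , -0.63041185,  0.19995559]), 'tool_rot': array([-1.79900818e+02,  5.15230801e-03,  1.39121152e+01]), 'force': array([ 0.20343661, -0.03224442, -0.22090763]), 'wrist_torque': array([-0.02011449, -0.00355904,  0.02316436]), 'grasp_force': 0.0, 'grip_width': 0.08679691192131497}
```

View pics/scene0.png

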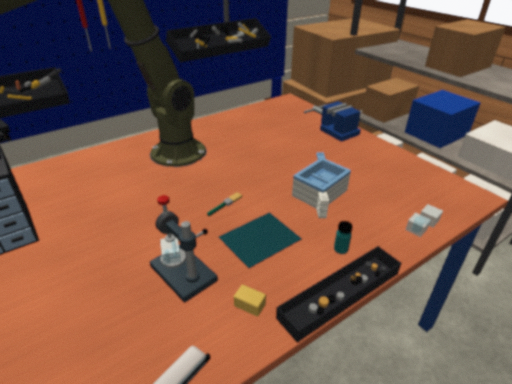

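View pics/top0.png

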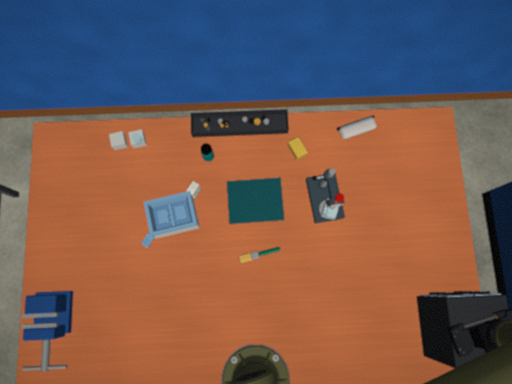

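The pictures show these positions:

| Item | Scene px | Top px |
|---|---|---|
| Red button | (164,199) | (340,199) |
| Pale blue tray tab | (320,157) | (148,240) |
| White tray tabs | (322,205) | (193,188) |
| Mat | (260,238) | (255,200) |
| Brush | (225,204) | (260,255) |

Next I'll triangulate them.

```bash
cat > h.py <<'E'
import cv2,numpy as np
from cell import env
def ray(n,p):
    c=env.get_calibration(n);f=192/np.tan(np.radians(c["fov_y"]/2));T=c["pose"]
    d=T[:3,:3]@np.array([(p[0]-c["cx"])/f,-(p[1]-c["cy"])/f,-1]);return T[:3,3],d/np.linalg.norm(d)
def plane(n,p,z):
    o,d=ray(n,p);return o+d*(z-o[2])/d[2]
def tri(ps,pt):
    o,d=ray("scene",ps);q,e=ray("top",pt)
    s=np.linalg.lstsq(np.c_[d,-e],q-o,rcond=None)[0];a,b=o+d*s[0],q+e*s[1]
    return (a+b)/2,np.linalg.norm(a-b)
def mask(n,img,lo,hi,box):
    m=cv2.inRange(cv2.cvtColor(img,cv2.COLOR_BGR2HSV),np.array(lo),np.array(hi))
    k=np.zeros_like(m);x0,y0,x1,y1=box;k[y0:y1,x0:x1]=m[y0:y1,x0:x1];return k
def big(m):
    c=cv2.findContours(m,cv2.RETR_EXTERNAL,cv2.CHAIN_APPROX_NONE)[0];return max(c,key=cv2.contourArea)
E
python3 - <<'E'
from h import *
I={n:cv2.imread(f"pics/{n}0.png") for n in("scene","top")}
def cen(n,lo,hi,box):
    m=mask(n,I[n],lo,hi,box);y,x=np.nonzero(m);return np.array([x.mean(),y.mean()]),len(x)
for n,box,p in(("scene",(150,188,180,215),(164,199)),("top",(328,188,352,210),(340,199))):
    print(n,cv2.cvtColor(I[n],cv2.COLOR_BGR2HSV)[p[1],p[0]])
b=[]
for n,box in(("scene",(150,188,180,212)),("top",(328,188,352,210))):
    m=mask(n,I[n],(0,190,60),(4,255,255),box)|mask(n,I[n],(172,150,60),(180,255,255),box)
    c=big(m);M=cv2.moments(c);b.append((M["m10"]/M["m00"],M["m01"]/M["m00"]));print(n,b[-1],cv2.boundingRect(c))
print("button",tri(*b))
v=[]
for n,box in(("scene",(280,145,365,220)),("top",(130,180,215,255))):
    c=big(mask(n,I[n],(95,40,60),(120,200,255),box));h=cv2.approxPolyDP(cv2.convexHull(c),2,True)[:,0]
    print(n,h.tolist());o=I[n][box[1]:box[3],box[0]:box[2]].copy()
    v.append(cv2.resize(o,(390,345),interpolation=cv2.INTER_CUBIC))
for n,box in(("scene",(140,185,225,300)),("top",(295,160,355,230))):
    v.append(cv2.resize(I[n][box[1]:box[3],box[0]:box[2]],(390,250),interpolation=cv2.INTER_CUBIC))
cv2.imwrite("pics/crop.png",np.vstack([np.hstack(v[:2]),np.hstack(v[2:])]))
for n,box in(("scene",(200,200,310,280)),("top",(215,170,295,230))):
    c=big(mask(n,I[n],(80,100,20),(100,255,110),box));h=cv2.approxPolyDP(cv2.convexHull(c),3,True)[:,0]
    P=[plane(n,p,.003) for p in h];print("mat",n,np.round(P,3)[:,:2].tolist())
    r=cv2.minAreaRect(np.float32(P)[:,:2]);print(r)
E
```

```text
scene [  1 214 169]
top [  2 234 168]
scene (162.88972431077693, 199.62155388471177) (158, 195, 11, 10)
top (339.0851063829787, 197.31205673758865) (335, 193, 9, 9)
button (array([ 0.56556107, -0.28407501,  0.22705674]), np.float64(0.0015488749615021687))
scene [[318, 153], [322, 153], [349, 171], [323, 191], [295, 178], [295, 175]]
top [[188, 191], [197, 223], [147, 246], [144, 245], [144, 203]]
mat scene [[0.682, 0.069], [0.686, -0.117], [0.546, -0.12], [0.54, 0.065]]Traceback (most recent call last):
  File "<stdin>", line 23, in <module>
cv2.error: OpenCV(4.12.0) /io/opencv/modules/imgproc/src/convhull.cpp:143: error: (-215:Assertion failed) total >= 0 && (depth == CV_32F || depth == CV_32S) in function 'convexHull'
```

View pics/crop.png

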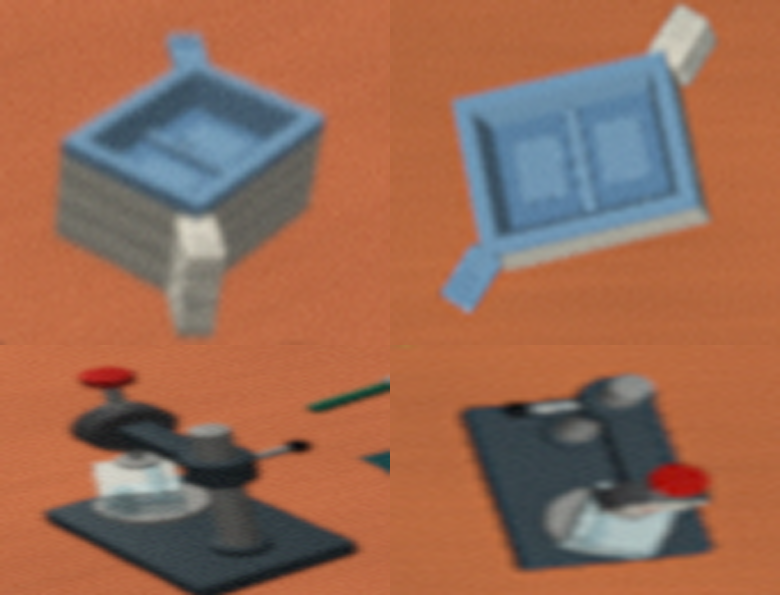

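The crop gives these positions:

- **Tray rim, scene:** near corner (197,210), right (323,120), left (62,145). **Top:** (272,55), (63,100), (308,212).
- **Tab end, scene:** (185,35). **Top:** (62,300).
- **Red button, scene:** crop (107,377). **Top:** (680,480).

The gauge column lies to the upper left of the button in the top view.

Run:
```python
from h import *
S=lambda X,Y:((X+.5)*85/390-.5+280,(Y+.5)*75/345-.5+145)
T=lambda X,Y:((X+.5)*85/390-.5+130,(Y+.5)*75/345-.5+180)
r={}
for k,s,t in(("+-",(197,211),(272,55)),("++",(324,120),(63,100)),("--",(62,145),(314,213)),("tabend",(185,35),(62,300))):
    r[k],e=tri(S(*s),T(*t));print(k,r[k].round(4),round(e,4))
d=lambda a,b:np.linalg.norm(r[a]-r[b])
print(d("+-","++"),d("+-","--"))
for loc,k in(((60,-80),"+-"),((60,80),"++"),((-60,-80),"--"),((-87,107),"tabend")):print(plane("top",T(*{"+-":(272,55),"++":(63,100),"--":(314,213),"tabend":(62,300)}[k]),.102).round(4))
# rigid fit
L=np.array([(60,-80),(60,80),(-60,-80),(-87,107)])/1e3;W=np.array([r[k][:2] for k in("+-","++","--","tabend")])
A=L-L.mean(0);B=W-W.mean(0);psi=np.arctan2((A[:,0]*B[:,1]-A[:,1]*B[:,0]).sum(),(A*B).sum())
R=np.array([[np.cos(psi),-np.sin(psi)],[np.sin(psi),np.cos(psi)]]);t=W.mean(0)-R@L.mean(0)
print("yaw",np.degrees(psi),"ctr",t,"res",(L@R.T+t-W).round(4).tolist(),"tab",R@[-.077,.097]+t,"far",R@[.06,-.08]+t)
top=cv2.imread("pics/top0.png")
c=big(mask("top",top,(80,100,20),(100,255,110),(215,170,295,230)))
P=np.float32([plane("top",p[0],.003)[:2] for p in c]);print("mat",cv2.minAreaRect(P))
sc=cv2.imread("pics/scene0.png")
c=big(mask("scene",sc,(80,100,20),(100,255,110),(200,200,310,280)))
P=np.float32([plane("scene",p[0],.003)[:2] for p in c]);print("mat",cv2.minAreaRect(P))
o=env.get_obs();print(o["tool_pos"],o["tool_rot"])
# column top and base
C=lambda X,Y:((X-390+.5)*60/390-.5+295,(Y-345+.5)*70/250-.5+160)
D=lambda X,Y:((X+.5)*85/390-.5+140,(Y-345+.5)*115/250-.5+185)
print("col",tri(D(210,432),C(632,388)))
print("btn top",tri(D(107,375),C(680,479)))
```

```text
+- [0.6336 0.2006 0.0973] 0.0005
++ [0.6051 0.355  0.0996] 0.0009
-- [0.516  0.1745 0.096 ] 0.008
tabend [0.4573 0.3541 0.101 ] 0.0003
0.15701239454661167 0.12047903082726141
[0.6324 0.1997 0.102 ]
[0.6049 0.3547 0.102 ]
[0.5127 0.1705 0.102 ]
[0.4573 0.354  0.102 ]
yaw 10.655821534112226 ctr [0.56087681 0.26565451] res [[0.001, -0.0025], [-0.0001, 0.0004], [0.0007, 0.0014], [-0.0017, 0.0006]] tab [0.46726846 0.34674383] far [0.63463486 0.19812859]
mat ((0.6128972172737122, -0.02590911090373993), (0.15131159126758575, 0.1909906566143036), 1.4813859462738037)
mat ((0.6141679286956787, -0.025684021413326263), (0.14853715896606445, 0.18780221045017242), 2.024522304534912)
[ 0.1561016  -0.63041185  0.19995559] [-1.79900818e+02  5.15230801e-03  1.39121152e+01]
col (array([ 0.65534506, -0.27220732,  0.20459398]), np.float64(0.003084796367162907))
btn top (array([ 0.56547091, -0.28364213,  0.23012433]), np.float64(0.0018422541148440056))
```

The measurements agree with the text:

| Point | World (m) | Check |
|---|---|---|
| Button top | (0.5655, -0.284, 0.230) | 0.232 stated |
| Tab | (0.467, 0.346) | rim at z ≈ 0.099 |
| Tray yaw | 10.7° | |
| Mat centre | (0.6135, -0.026) | |

Now I'll move above the button with the gripper shut.

```bash
python3 -m jog '[[0,0,-0.035,0,0,0,0],[0,0,-0.035,0,0,0,0],[0.03,-0.0149,0,0,0,0,0],[0.03,-0.0149,0,0,0,0,0],[0.03,-0.0149,0,0,0,0,0],[0.03,-0.0149,0,0,0,0,0],[0.03,-0.0149,0,0,0,0,0],[0.03,-0.0149,0,0,0,0,0],[0.03,-0.0149,0,0,0,0,0],[0.03,-0.0149,0,0,0,0,0],[0.03,-0.0149,0,0,0,0,0],[0.03,-0.0149,0,0,0,0,0]]' 10
python3 -m jog '[[0.03,-0.0149,0,0,0,0,0],[0.03,-0.0149,0,0,0,0,0],[0.03,-0.0149,0,0,0,0,0],[0.03,-0.0149,0,0,0,0,0],[0.03,-0.0149,0,0,0,0,0],[0.03,-0.0149,0,0,0,0,0],[0,0,0,0,0,0,0],[0,0,0,0,0,0,0],[0,0,0,0,0,0,0]]'
```

```text
time_s: 1.1
tool_pos: [0.4124, -0.4128, 0.2706]
tool_rot: [-180.0, 0.0, 13.9]
force: [0.5, -0.2, 0.1]
grip_width: 0.0152
grasp_force: 0.0
time_s: 1.85
tool_pos: [0.5644, -0.2845, 0.2703]
tool_rot: [-180.0, 0.1, 13.9]
force: [-0.3, -0.5, 0.7]
grip_width: 0.0004
grasp_force: 0.0
```

```bash
python3 -m jog '[[0.001,0,0.01,0,0,0,0],[0,0,0.01,0,0,0,0],[0,0,0.01,0,0,0,0],[0,0,0.008,0,0,0,0],[0,0,0.005,0,0,0,0],[0,0,0.005,0,0,0,0],[0,0,0.004,0,0,0,0],[0,0,0.004,0,0,0,0],[0,0,0,0,0,0,0]]'
python3 -m jog '[[0,0,0.004,0,0,0,0],[0,0,0.003,0,0,0,0],[0,0,0.003,0,0,0,0],[0,0,0.002,0,0,0,0],[0,0,0,0,0,0,0],[0,0,0,0,0,0,0]]'
python3 - <<'E'
from h import *
o=env.get_obs();print(o["force"],o["tool_pos"])
v=[]
for n,b in(("scene",(120,150,240,310)),("top",(290,150,365,235))):
    x0,y0,x1,y1=b;v.append(cv2.resize(env.read_camera(n)[y0:y1,x0:x1],(400,500),interpolation=cv2.INTER_CUBIC))
cv2.imwrite("pics/press.png",np.hstack(v))
E
```

```text
time_s: 2.6
tool_pos: [0.5655, -0.2838, 0.2141]
tool_rot: [-180.0, 0.0, 13.9]
force: [0.3, 0.3, -0.7]
grip_width: 0.0007
grasp_force: 0.0
time_s: 3.1
tool_pos: [0.5663, -0.284, 0.2035]
tool_rot: [180.0, -0.1, 13.9]
force: [-0.1, 0.1, 1.4]
grip_width: 0.001
grasp_force: 1.5
[-0.06630769  0.09302454  1.41627329] [ 0.56633781 -0.28401483  0.20345237]
```

View pics/press.png

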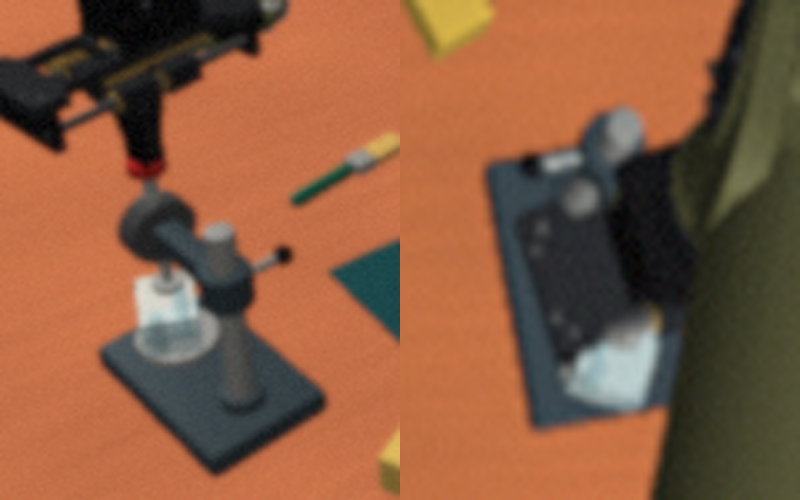

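The scene crop shows the fingertips on the button at about (145,170), and the foot appears to be near the block's top at (168,285). The force is only 1.4 N, less than expected, so I'll check the button's height from the image before going on.

```bash
cat > b.py <<'E'
from h import *
def btn(img):
    box=(145,180,185,235);m=mask("scene",img,(0,170,50),(5,255,255),box)|mask("scene",img,(172,150,50),(180,255,255),box)
    c=big(m);x,y,w,h=cv2.boundingRect(c);out=[]
    for p in((x+w/2-.5,y),(x+w/2-.5,y+h-1)):
        o,d=ray("scene",p);A=np.c_[d,[0,0,-1]];s=np.linalg.lstsq(A,np.array([.5655,-.284,0])-o,rcond=None)[0];out.append((p,round(s[1],4)))
    return out
E
python3 - <<'E'
from b import *
print(btn(cv2.imread("pics/scene0.png")));print(btn(env.read_camera("scene")))
for _ in range(3):
    o=env.get_obs();print(o["force"].round(2),o["wrist_torque"].round(2),o["time_s"],o["tool_pos"])
E
```

```text
[((162.5, 195), np.float64(0.2406)), ((162.5, 204), np.float64(0.214))]
[((163.0, 200), np.float64(0.2257)), ((163.0, 206), np.float64(0.2077))]
[0.78 0.16 2.89] [-0.08 -0.31 -0.03] 3.25 [ 0.56630753 -0.28402335  0.20345025]
[0.78 0.16 2.89] [-0.08 -0.31 -0.03] 3.25 [ 0.56630753 -0.28402335  0.20345025]
[0.78 0.16 2.89] [-0.08 -0.31 -0.03] 3.25 [ 0.56630753 -0.28402335  0.20345025]
```

Run:
```python
from h import *
v=[cv2.resize(i[180:250,140:200],(390,455),interpolation=cv2.INTER_CUBIC) for i in(cv2.imread("pics/scene0.png"),env.read_camera("scene"))]
cv2.imwrite("pics/z.png",np.hstack(v))
c=env.get_calibration("scene");T=np.linalg.inv(c["pose"]);f=192/np.tan(np.radians(c["fov_y"]/2))
for P in(env.get_obs()["tool_pos"],[.5655,-.284,.232],[.5655,-.284,.202],[.5655,-.284,.098],[.5655,-.284,.073]):
    q=T[:3,:3]@np.array(P)+T[:3,3];u=np.array([c["cx"]+f*q[0]/-q[2],c["cy"]-f*q[1]/-q[2]]);print(P,u.round(1),((u-[140,180])*6.5).round())
```

```text
[ 0.56628246 -0.28402255  0.2033883 ] [164.  207.4] [156. 178.]
[0.5655, -0.284, 0.232] [162.3 198. ] [145. 117.]
[0.5655, -0.284, 0.202] [164.  207.7] [156. 180.]
[0.5655, -0.284, 0.098] [169.4 238.8] [191. 382.]
[0.5655, -0.284, 0.073] [170.6 245.7] [199. 427.]
```

View pics/z.png

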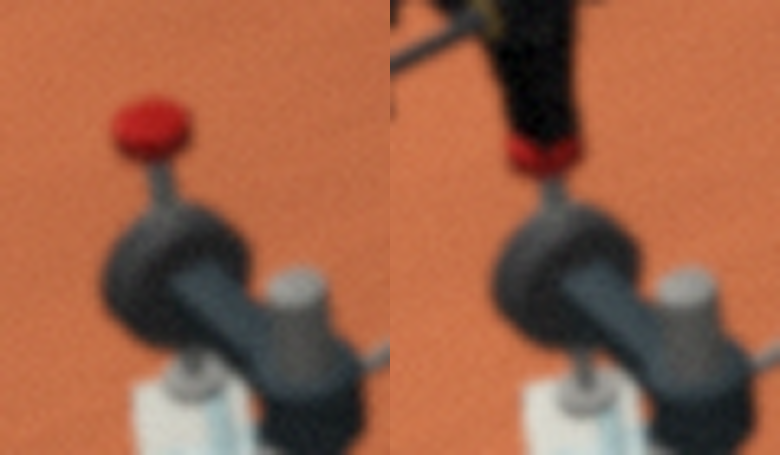

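The crop shows the button's lower rim has dropped from y≈160 to 178, and the foot from 385 to 400. That is only about 8 mm of travel, and the foot is still above the block, so the finger tips sit roughly 20 mm above the nominal TCP. I'll press further and watch the force.

```bash
python3 -m jog '[[0,0,0.004,0,0,0,0],[0,0,0.004,0,0,0,0],[0,0,0.004,0,0,0,0],[0,0,0.003,0,0,0,0],[0,0,0.002,0,0,0,0],[0,0,0,0,0,0,0],[0,0,0,0,0,0,0]]'
python3 - <<'E'
from b import *
i=env.read_camera("scene");cv2.imwrite("pics/p2.png",i);print(btn(i));print(env.get_obs()["force"])
E
python3 -m jog '[[0,0,0.003,0,0,0,0],[0,0,0.002,0,0,0,0],[0,0,0,0,0,0,0],[0,0,0,0,0,0,0]]'
python3 - <<'E'
from b import *
i=env.read_camera("scene");print(btn(i));print(env.get_obs()["force"])
v=[cv2.resize(j[180:250,140:200],(390,455),interpolation=cv2.INTER_CUBIC) for j in(cv2.imread("pics/p2.png"),i)]
cv2.imwrite("pics/z2.png",np.hstack(v))
E
```

```text
time_s: 3.88
tool_pos: [0.5663, -0.284, 0.1862]
tool_rot: [180.0, -0.0, 13.9]
force: [1.4, -0.9, 5.3]
grip_width: 0.0004
grasp_force: 2.3
[((164.0, 205), np.float64(0.2102)), ((164.0, 211), np.float64(0.1919))]
[ 2.47488265 -0.72443748  4.911773  ]
time_s: 4.27
tool_pos: [0.5663, -0.284, 0.1818]
tool_rot: [179.9, -0.1, 13.9]
force: [1.8, -0.8, 7.5]
grip_width: 0.0003
grasp_force: 3.7
[((164.5, 207), np.float64(0.2039)), ((164.5, 213), np.float64(0.1855))]
[ 2.35323547 -0.34040192  7.82030906]
```

View pics/z2.png

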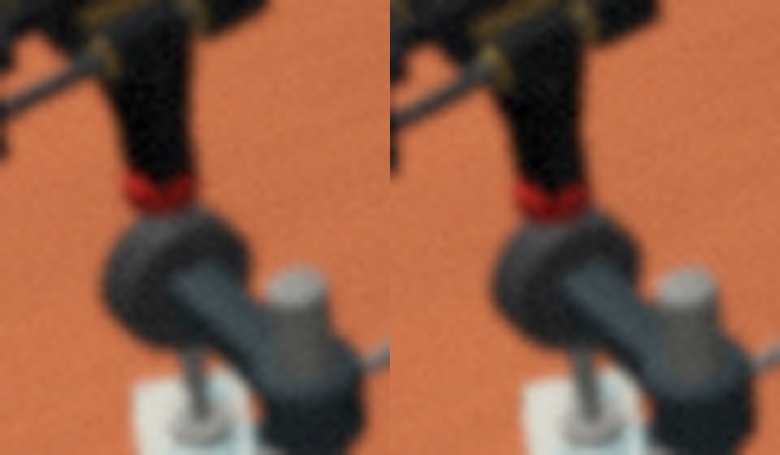

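Both crops show the foot at about y=427, which is the predicted block top (427). It stayed there while the button dropped another 5 mm, so the foot rests on the block at about 29 mm of travel and 7.8 N. I'll hold, then release.

```bash
python3 -m jog '[[0,0,0.001,0,0,0,0],[0,0,0,0,0,0,0],[0,0,0,0,0,0,0],[0,0,0,0,0,0,0],[0,0,0,0,0,0,0],[0,0,0,0,0,0,0],[0,0,0,0,0,0,0],[0,0,0,0,0,0,0],[0,0,0,0,0,0,0],[0,0,0,0,0,0,0],[0,0,0,0,0,0,0],[0,0,0,0,0,0,0]]'
python3 -m jog '[[0,0,0,0,0,0,0],[0,0,0,0,0,0,0],[0,0,-0.005,0,0,0,0],[0,0,-0.006,0,0,0,0],[0,0,-0.008,0,0,0,0],[0,0,-0.008,0,0,0,0],[0,0,-0.01,0,0,0,0],[0,0,-0.012,0,0,0,0],[0,0,-0.02,0,0,0,0],[0,0,-0.025,0,0,0,0],[0,0,-0.03,0,0,0,0],[0,0,0,0,0,0,0]]'
python3 - <<'E'
from b import *
i=env.read_camera("scene");print(btn(i));o=env.get_obs();print(o["force"],o["tool_pos"],o["qpos"])
yaw=o["tool_rot"][2]
tgt=np.array([.467,.3465]);d=tgt-o["tool_pos"][:2];a=np.radians(yaw)
print("tool dx,dy",d[0]*np.cos(a)+d[1]*np.sin(a),d[0]*np.sin(a)-d[1]*np.cos(a))
E
```

```text
time_s: 5.32
tool_pos: [0.5663, -0.284, 0.181]
tool_rot: [179.9, -0.1, 13.9]
force: [1.1, -0.8, 8.3]
grip_width: 0.0004
grasp_force: 3.8
time_s: 6.32
tool_pos: [0.5672, -0.2844, 0.3104]
tool_rot: [179.7, -0.3, 13.9]
force: [-0.2, -0.5, 1.2]
grip_width: 0.0003
grasp_force: 0.0
[((162.5, 195), np.float64(0.2406)), ((162.5, 204), np.float64(0.214))]
[-0.19684937  0.34718746  0.86578731] [ 0.56668255 -0.28414089  0.3077514 ] [ 41.98758827  16.14872313 -22.93574623  75.03016109   6.26256256
  89.77807616 -56.21982147]
tool dx,dy 0.05482675162293878 -0.6361120696134859
```

The button is back at its rest height. To pinch across the tab the tool needs a yaw of 145.7° (the other half-turn would exceed joint 7's range). I'll translate at height first, then turn.

```bash
python3 -m jog '[[0.003,-0.0353,0,0,0,0,0.06],[0.003,-0.0353,0,0,0,0,0.06],[0.003,-0.0353,0,0,0,0,0.06],[0.003,-0.0353,0,0,0,0,0.06],[0.003,-0.0353,0,0,0,0,0.06],[0.003,-0.0353,0,0,0,0,0.06],[0.003,-0.0353,0,0,0,0,0.06],[0.003,-0.0353,0,0,0,0,0.06],[0.003,-0.0353,0,0,0,0,0.06],[0.003,-0.0353,0,0,0,0,0.06],[0.003,-0.0353,0,0,0,0,0.06],[0.003,-0.0353,0,0,0,0,0.06]]'
python3 -m jog '[[0.003,-0.0353,0,0,0,0,0.06],[0.003,-0.0353,0,0,0,0,0.06],[0.003,-0.0353,0,0,0,0,0.06],[0.003,-0.0353,0,0,0,0,0.06],[0.003,-0.0353,0,0,0,0,0.06],[0.003,-0.0353,0,0,0,0,0.06],[0,0,0,0,0,-0.12,0.06],[0,0,0,0,0,-0.12,0.06],[0,0,0,0,0,-0.12,0.06],[0,0,0,0,0,-0.12,0.06],[0,0,0,0,0,-0.12,0.06],[0,0,0,0,0,-0.12,0.06]]'
python3 -m jog '[[0,0,0,0,0,-0.12,0.06],[0,0,0,0,0,-0.12,0.06],[0,0,0,0,0,-0.12,0.06],[0,0,0,0,0,-0.12,0.06],[0,0,0,0,0,-0.12,0.06],[0,0,0,0,0,-0.12,0.06],[0,0,0,0,0,-0.12,0.06],[0,0,0,0,0,-0.12,0.06],[0,0,0,0,0,-0.12,0.06],[0,0,0,0,0,-0.12,0.06],[0,0,0,0,0,-0.12,0.06],[0,0,0,0,0,-0.12,0.06]]'
python3 -m jog '[[0,0,0,0,0,-0.12,0.06],[0,0,0,0,0,-0.02,0.06],[0,0,0,0,0,0,0.06],[0,0,0,0,0,0,0.06]]'
python3 - <<'E'
from h import *
o=env.get_obs();print(o["tool_pos"],o["tool_rot"],o["qpos"],env.grip_point_offset)
a=np.radians(o["tool_rot"][2]);d=np.array([.467,.3465])-o["tool_pos"][:2]
print(d[0]*np.cos(a)+d[1]*np.sin(a),d[0]*np.sin(a)-d[1]*np.cos(a))
E
```

```text
time_s: 7.37
tool_pos: [0.4973, 0.137, 0.303]
tool_rot: [180.0, 0.2, 13.9]
force: [0.7, -0.4, 0.4]
grip_width: 0.0593
grasp_force: 0.0
time_s: 8.37
tool_pos: [0.4647, 0.345, 0.3027]
tool_rot: [-180.0, 0.2, 55.5]
force: [0.2, 0.2, -1.1]
grip_width: 0.06
grasp_force: 0.0
time_s: 9.37
tool_pos: [0.4648, 0.3448, 0.3028]
tool_rot: [-179.8, 0.0, 138.0]
force: [0.2, 0.5, -0.6]
grip_width: 0.06
grasp_force: 0.0
time_s: 9.7
tool_pos: [0.4652, 0.3454, 0.3034]
tool_rot: [-179.9, -0.0, 145.5]
force: [-0.3, -0.6, -0.0]
grip_width: 0.06
grasp_force: 0.0
[0.46521778 0.34544549 0.30336065] [-1.79920829e+02 -1.78805035e-02  1.45534755e+02] [ 16.91493581  21.12783477 -72.69490135  82.08187922  20.11820257
  91.35740293   1.38791077] 0.0187
-0.0008726358780837423 0.0018779814503269176
```

```bash
python3 -m jog '[[0,0.002,0.03,0,0,0,0.06],[0,0,0.04,0,0,0,0.06],[0,0,0.04,0,0,0,0.06],[0,0,0.03,0,0,0,0.06],[0,0,0.02,0,0,0,0.06],[0,0,0.02,0,0,0,0.06],[0,0,0.02,0,0,0,0.06],[0,0,0,0,0,0,0.06],[0,0,0,0,0,0,0.06]]'
python3 - <<'E'
from h import *
v=[cv2.resize(env.read_camera(n)[y0:y1,x0:x1],(400,400),interpolation=cv2.INTER_CUBIC) for n,(x0,y0,x1,y1) in(("scene",(280,120,360,200)),("top",(110,190,190,270)))]
cv2.imwrite("pics/tab.png",np.hstack(v))
o=env.get_obs();print(o["tool_pos"],o["qpos"][2])
for n,x0,y0 in(("scene",280,120),("top",110,190)):
    c=env.get_calibration(n);T=np.linalg.inv(c["pose"]);f=192/np.tan(np.radians(c["fov_y"]/2))
    for P in(o["tool_pos"],o["tool_pos"]+[0,0,.02],[.467,.3465,.102],o["tool_pos"]+.035*np.array([np.cos(.971),np.sin(.971),0]),o["tool_pos"]-.035*np.array([np.cos(.971),np.sin(.971),0])):
        q=T[:3,:3]@np.array(P)+T[:3,3];u=np.array([c["cx"]-f*q[0]/q[2],c["cy"]+f*q[1]/q[2]]);print(n,np.round(P,3),((u-[x0,y0])*5).round())
E
```

```text
time_s: 10.45
tool_pos: [0.466, 0.3469, 0.1033]
tool_rot: [-179.9, -0.0, 145.6]
force: [0.5, 0.1, 0.4]
grip_width: 0.06
grasp_force: 0.0
[0.46707333 0.34816646 0.10523742] -66.86800402700923
scene [0.467 0.348 0.105] [204. 164.]
scene [0.467 0.348 0.125] [207. 139.]
scene [0.467 0.346 0.102] [202. 168.]
scene [0.487 0.377 0.105] [252. 164.]
scene [0.447 0.319 0.105] [155. 164.]
top [0.467 0.348 0.105] [173. 259.]
top [0.467 0.348 0.125] [166. 255.]
top [0.467 0.346 0.102] [177. 259.]
top [0.487 0.377 0.105] [130. 231.]
top [0.447 0.319 0.105] [217. 286.]
```

View pics/tab.png

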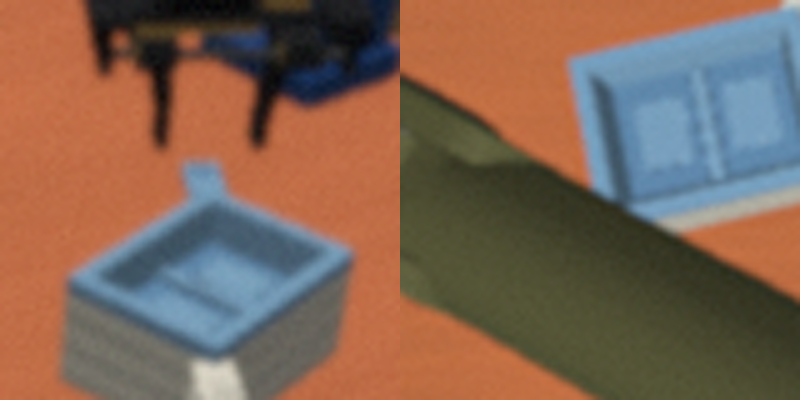

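The scene crop shows the finger tips at (160,147) and (257,147), straddling the tab at (205,175). The tips are about 15–18 mm higher than nominal, which matches the press. I'll go down to a TCP of about 0.062 so the pads span the tab, then close.

```bash
python3 -m jog '[[0,0,0.01,0,0,0,0.06],[0,0,0.01,0,0,0,0.06],[0,0,0.01,0,0,0,0.06],[0,0,0.01,0,0,0,0.06],[0,0,0.003,0,0,0,0.06],[0,0,0,0,0,0,0.06],[0,0,0,0,0,0,0.06]]'
python3 -m jog '[[0,0,0,0,0,0,0.035],[0,0,0,0,0,0,0.03],[0,0,0,0,0,0,0.028],[0,0,0,0,0,0,0.02],[0,0,0,0,0,0,0.01],[0,0,0,0,0,0,0.01],[0,0,0,0,0,0,0.01],[0,0,0,0,0,0,0.01],[0,0,0,0,0,0,0.01]]' 25
python3 - <<'E'
from h import *
i=env.read_camera("scene");cv2.imwrite("pics/g.png",cv2.resize(i[120:200,280:360],(480,480),interpolation=cv2.INTER_CUBIC))
E
```

```text
time_s: 11.13
tool_pos: [0.4664, 0.3476, 0.0606]
tool_rot: [-180.0, -0.0, 145.7]
force: [-0.1, 0.5, 0.9]
grip_width: 0.0598
grasp_force: 0.0
time_s: 11.88
tool_pos: [0.4666, 0.3473, 0.061]
tool_rot: [-180.0, 0.0, 145.7]
force: [-1.5, -0.7, 1.8]
grip_width: 0.0255
grasp_force: 25.0
```

View pics/g.png

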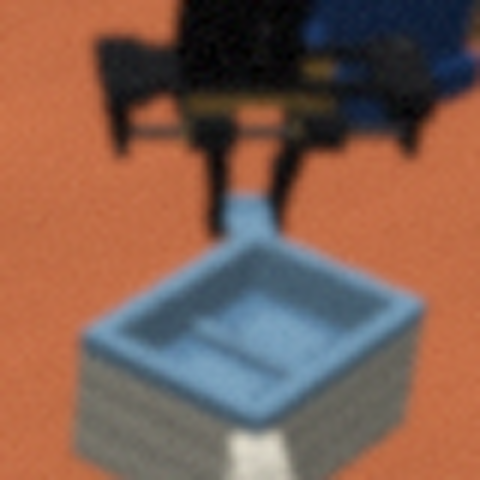

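The crop shows both fingers on the tab sides at (248,215), gripping 25.5 mm, with the tray still seated. I'll firm up the grip and peel by turning about the far corner, 222 mm behind along tool −x.

```bash
python3 -m jog '[[0,0,0,0,0,0,0.01],[0,0,0,0,0,0,0.01],[0.0004,0,-0.0022,0,0.01,0,0.01],[0.0004,0,-0.0044,0,0.02,0,0.01],[0.0004,0,-0.0044,0,0.02,0,0.01],[0.0004,0,-0.0044,0,0.02,0,0.01],[0.0004,0,-0.0044,0,0.02,0,0.01],[0,0,0,0,0,0,0.01]]' 50
python3 -m jog '[[0.0004,0,-0.0044,0,0.02,0,0.01],[0.0004,0,-0.0044,0,0.02,0,0.01],[0.0004,0,-0.0044,0,0.02,0,0.01],[0.0004,0,-0.0044,0,0.02,0,0.01],[0.0004,0,-0.0044,0,0.02,0,0.01],[0,0,0,0,0,0,0.01],[0,0,0,0,0,0,0.01],[0,0,0,0,0,0,0.01]]'
python3 - <<'E'
from h import *
o=env.get_obs();print(o["tool_pos"],o["tool_rot"],o["force"],o["wrist_torque"],o["qpos"])
v=[cv2.resize(env.read_camera(n)[y0:y1,x0:x1],(400,400),interpolation=cv2.INTER_CUBIC) for n,(x0,y0,x1,y1) in(("scene",(270,130,370,230)),("top",(120,170,220,270)))]
cv2.imwrite("pics/peel.png",np.hstack(v))
E
```

```text
time_s: 12.6
tool_pos: [0.4673, 0.3478, 0.0817]
tool_rot: [179.9, -5.2, 145.5]
force: [0.8, -0.2, 0.5]
grip_width: 0.0257
grasp_force: 50.0
time_s: 13.27
tool_pos: [0.4661, 0.3477, 0.1026]
tool_rot: [-180.0, -10.9, 145.7]
force: [-0.3, -0.1, 0.1]
grip_width: 0.025
grasp_force: 50.0
[0.46610969 0.34765908 0.10264821] [-179.98113297  -10.88742417  145.69741789] [-0.34743305 -0.12281532  0.09377871] [-0.18158361 -0.42320357  0.04343752] [ 18.22809198  34.67451628 -68.38982029  94.82760006  22.08110903
  74.03583135   2.39759945]
```

View pics/peel.png

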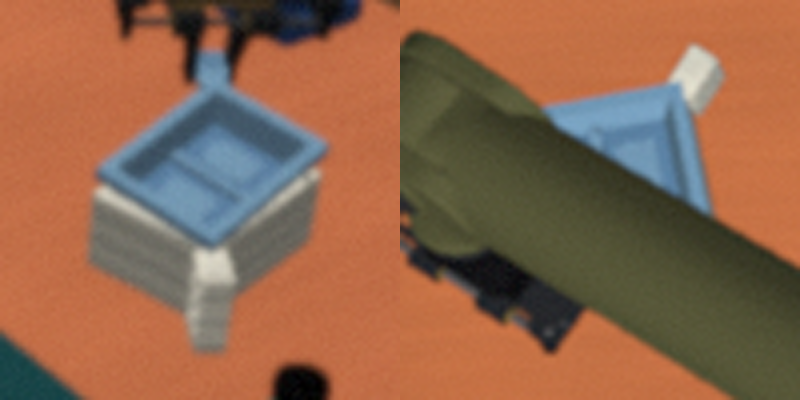

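The peel works: the tab corner is up at (212,60), the far corner is still down at (210,245), and the white stack hasn't moved. Now I'll lift straight up while still tilted, then level.

```bash
python3 -m jog '[[0.0008,0,-0.0039,0,0,0,0.01],[0.0008,0,-0.0039,0,0,0,0.01],[0.0008,0,-0.0039,0,0,0,0.01],[0.0015,0,-0.008,0,0,0,0.01],[0.0019,0,-0.0098,0,0,0,0.01],[0.0019,0,-0.0098,0,0,0,0.01],[0.0019,0,-0.0098,0,0,0,0.01],[0.0019,0,-0.0098,0,0,0,0.01],[0.0019,0,-0.0098,0,0,0,0.01],[0.0019,0,-0.0098,0,0,0,0.01],[0.0019,0,-0.0098,0,0,0,0.01],[0.0019,0,-0.0098,0,0,0,0.01]]'
python3 -m jog '[[0.0019,0,-0.0098,0,0,0,0.01],[0.0019,0,-0.0098,0,0,0,0.01],[0.0019,0,-0.0098,0,0,0,0.01],[0.0019,0,-0.0098,0,0,0,0.01],[0,0,0,0,-0.04,0,0.01],[0,0,0,0,-0.05,0,0.01],[0,0,0,0,-0.05,0,0.01],[0,0,0,0,-0.05,0,0.01],[0,0,0,0,0,0,0.01],[0,0,0,0,0,0,0.01],[0,0,0,0,0,0,0.01]]'
python3 - <<'E'
from h import *
o=env.get_obs();print(o["tool_pos"],o["tool_rot"],o["force"],o["qpos"])
v=[cv2.resize(env.read_camera(n)[y0:y1,x0:x1],(400,400),interpolation=cv2.INTER_CUBIC) for n,(x0,y0,x1,y1) in(("scene",(270,90,390,230)),("top",(100,150,220,270)))]
cv2.imwrite("pics/lift.png",np.hstack(v))
E
```

```text
time_s: 14.37
tool_pos: [0.466, 0.3479, 0.2038]
tool_rot: [-180.0, -10.9, 145.7]
force: [-1.1, 0.1, -0.1]
grip_width: 0.0256
grasp_force: 50.0
time_s: 15.28
tool_pos: [0.4663, 0.3475, 0.2425]
tool_rot: [-180.0, 0.0, 145.7]
force: [1.1, -0.6, -0.5]
grip_width: 0.0254
grasp_force: 50.0
[0.46632756 0.34747915 0.24253257] [-1.79975166e+02  1.37793382e-02  1.45667152e+02] [ 1.08926684 -0.59126882 -0.46363161] [ 1.70801247e+01  2.29525736e+01 -7.22186813e+01  8.78705885e+01
  2.18949493e+01  8.51606845e+01 -2.14488616e-03]
```

View pics/lift.png

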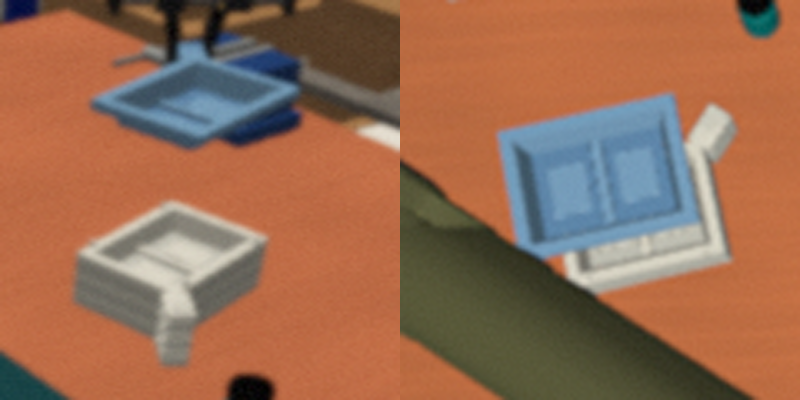

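The tray is free and nearly level at (195,95), and the white stack stayed on the bench. I'll carry it to the mat: the TCP goes to (0.520, 0.055), which puts the tray centre over the mat centre.

```bash
python3 -m jog '[[-0.005,-0.005,0,0,0,0,0.01],[-0.01,-0.01,0,0,0,0,0.01],[-0.015,-0.015,0,0,0,0,0.01],[-0.015,-0.015,0,0,0,0,0.01],[-0.015,-0.015,0,0,0,0,0.01],[-0.015,-0.015,0,0,0,0,0.01],[-0.015,-0.015,0,0,0,0,0.01],[-0.015,-0.015,0,0,0,0,0.01],[-0.015,-0.015,0,0,0,0,0.01],[-0.015,-0.015,0,0,0,0,0.01],[-0.015,-0.015,0,0,0,0,0.01],[-0.015,-0.015,0,0,0,0,0.01]]'
python3 -m jog '[[-0.015,-0.015,0.005,0,0,0,0.01],[-0.015,-0.015,0.01,0,0,0,0.01],[-0.01,-0.01,0.015,0,0,0,0.01],[-0.005,-0.006,0.015,0,0,0,0.01],[0,0,0.015,0,0,0,0.01],[0,0,0.01,0,0,0,0.01],[0,0,0,0,0,0,0.01],[0,0,0,0,0,0,0.01],[0,0,0,0,0,0,0.01],[0,0,0,0,0,0,0.01]]'
python3 - <<'E'
from h import *
o=env.get_obs();print(o["tool_pos"],o["tool_rot"],o["qpos"])
for n,box in(("scene",(180,100,360,300)),("top",(130,100,330,300))):
    i=env.read_camera(n);cv2.imwrite(f"pics/{n}9.png",i)
    c=big(mask(n,i,(98,40,60),(120,200,255),box));print(n,cv2.contourArea(c),cv2.approxPolyDP(cv2.convexHull(c),2,True)[:,0].tolist())
E
```

```text
time_s: 16.38
tool_pos: [0.5096, 0.1164, 0.2426]
tool_rot: [-180.0, -0.0, 145.6]
force: [0.9, 0.3, -0.6]
grip_width: 0.0253
grasp_force: 50.0
time_s: 17.22
tool_pos: [0.5212, 0.0557, 0.1737]
tool_rot: [180.0, 0.1, 145.7]
force: [-1.1, -0.2, -0.2]
grip_width: 0.0256
grasp_force: 50.0
[0.52117124 0.0557245  0.17369967] [1.79953289e+02 7.53495020e-02 1.45731007e+02] [ 55.49059193  14.45362844 -72.38951373 101.37551404  14.31908253
  74.54969587  35.5009787 ]
scene 1596.0 [[296, 177], [295, 181], [258, 203], [226, 185], [260, 155], [270, 156]]
top 1295.0 [[275, 164], [283, 198], [251, 206], [237, 172]]
```

Run:
```python
from h import *
r={}
for k,s,t in(("+-",(258,202),(275,164)),("++",(296,177),(237,172)),("--",(226,184),(283,198))):
    r[k],e=tri(s,t);print(k,r[k].round(4),round(e,4))
c=(r["++"]+r["--"])/2;print("centre",c)
n=np.cross(r["++"]-r["+-"],r["--"]-r["+-"]);n/=np.linalg.norm(n);print("normal",n.round(3),"tilt",np.degrees(np.arccos(abs(n[2]))))
v=r["++"]-r["--"];print(np.linalg.norm(v),"diag200; slope",np.degrees(np.arcsin(v[2]/.2)))
# sag along tab diagonal: far corner height vs mid of others (100 mm lever)
print("sag far corner mm",(c[2]-r["+-"][2])*1e3)
# stack, jar, block, brush changes between first and last top pictures
a,b=[cv2.imread(f"pics/{p}.png").astype(int) for p in("top0","top9")]
for m,(x0,y0,x1,y1) in dict(jar=(197,140,218,165),wax=(285,132,310,162),gauge=(303,165,350,225),whitetab=(186,180,200,196)).items():
    print(m,np.abs(a-b)[y0:y1,x0:x1].mean().round(1))
a,b=[cv2.imread(f"pics/{p}.png").astype(int) for p in("scene0","scene9")]
for m,(x0,y0,x1,y1) in dict(jar=(330,218,356,256),wax=(230,282,270,316),gauge=(148,190,220,300),stacklow=(292,195,350,220),block=(155,230,190,268)).items():
    print(m,np.abs(a-b)[y0:y1,x0:x1].mean().round(1))
```

```text
+- [ 0.6875 -0.0897  0.2117] 0.0054
++ [0.6675 0.0389 0.2256] 0.021
-- [ 0.5743 -0.1107  0.2101] 0.001
centre [ 0.6209097  -0.03593787  0.21785902]
normal [ 0.006 -0.106  0.994] tilt 6.099743086066841
0.17693308316818165 diag200; slope 4.428472503196541
sag far corner mm 6.1112349357952676
jar 3.1
wax 3.2
gauge 2.9
whitetab 10.0
jar 3.5
wax 4.0
gauge 3.6
stacklow 4.2
block 3.8
```

The "++" corner is hidden by the arm in the top view (21 mm residual), so I'll check it against its predicted scene pixel instead.

Run:
```python
from h import *
c=env.get_calibration("scene");T=np.linalg.inv(c["pose"]);f=192/np.tan(np.radians(c["fov_y"]/2))
def pr(P):
    q=T[:3,:3]@np.array(P)+T[:3,3];return np.array([c["cx"]-f*q[0]/q[2],c["cy"]+f*q[1]/q[2]])
for nm,tab,zr in(("stacked",(.4672,.3467),.102),("held",(.5212,.0557),.2145)):
    a=np.radians(10.66);R=np.array([[np.cos(a),-np.sin(a)],[np.sin(a),np.cos(a)]]);ctr=np.array(tab)-R@[-.077,.097]
    for k in((60,-80),(60,80),(-60,-80)):print(nm,k,pr([*(ctr+R@np.array(k)/1e3),zr]).round(1),pr([*(ctr+R@np.array(k)/1e3),zr-.012]).round(1))
```

```text
stacked (60, -80) [322.3 189.7] [321.8 192.8]
stacked (60, 80) [350.5 170. ] [350. 173.]
stacked (-60, -80) [292.5 174.7] [292.3 177.8]
held (60, -80) [256.1 201.9] [256.1 205.7]
held (60, 80) [297.  176.5] [296.7 180.2]
held (-60, -80) [223.6 182.5] [223.8 186.3]
```

Predicted and observed corners agree to about 1 px (roughly 1–2° from level). The tray centre is at (0.615, -0.025), over the mat centre at (0.6135, -0.026), with its underside at about z = 0.185. I'm handing it in.

```bash
python3 -c "
from cell import env
print(env.sign_off())"
```

```text
the job is handed in; nothing more can be done
None
```

The job is handed in, with no verdict returned: the gauge was pressed onto the block for about a second and sprang back, the blue tray was peeled off by its tab, and the gripper now holds it about level, 0.18 m above the middle of the mat; before/after image checks showed no sign that the block, jar, wax bar or white trays had moved, but I did not check the brush.

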